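Put the pantry canisters back on their own stands

TASK

The pantry canisters got mixed up while the shelves went up. Put every canister upright on the dark wooden stand of its own shape and size (big round, small round, square, oblong), centred, the square and the oblong one lined up with the edges of their stands; the oblong stand is empty and may hold one canister for a while. Set them down without dropping or tipping any, and leave the pepper pot and the tape measure where they are.

Things in the scene. Friction and masses are not known exactly. Their poses are not given: they have to be found in the camera images.
- can_big: Big round white glazed canister with a flat, slightly narrower wooden lid flush on top (fixed to it): body 66 mm diameter and 82 mm high, lid 58 mm diameter, 95 mm high in all, about 0.36 kg. Origin: centre of its underside, z up. It starts on the small round stand. Belongs on stand_big.
- can_small: Small round white glazed canister with a flat, slightly narrower wooden lid flush on top (fixed to it): body 46 mm diameter and 60 mm high, lid 40 mm diameter, 72 mm high in all, about 0.16 kg. Origin: centre of its underside, z up. It starts on the square stand. Belongs on stand_small.
- can_square: Square white glazed canister with a flat, slightly narrower wooden lid flush on top (fixed to it): body 60 x 60 mm and 76 mm high, lid 52 x 52 mm, 88 mm high in all, about 0.32 kg. Origin: centre of its underside, z up, x and y across its flat sides. It starts on the big round stand. Belongs on stand_square, any of the four ways round.
- can_oblong: Oblong white glazed canister with a flat, slightly narrower wooden lid flush on top (fixed to it): body 88 mm (its x) by 50 mm (its y) and 66 mm high, lid 80 x 42 mm, 78 mm high in all, about 0.30 kg. Origin: centre of its underside, z up. It starts on the bare worktop. Belongs on stand_oblong, long side along the long side, either way round.
- stand_big: Big round dark wooden stand, a flat disc 112 mm in diameter and 10 mm thick, fixed to the worktop. Origin: centre of its underside, at worktop height, so its flat top is 10 mm above the origin.
- stand_small: Small round dark wooden stand, a flat disc 84 mm in diameter and 10 mm thick, fixed to the worktop. Origin: centre of its underside, its flat top 10 mm above.
- stand_square: Square dark wooden stand, a flat slab 96 x 96 mm and 10 mm thick, fixed to the worktop. Origin: centre of its underside, its flat top 10 mm above; x and y along its edges.
- stand_oblong: Oblong dark wooden stand, a flat slab 126 mm (its x) by 88 mm (its y) and 10 mm thick, fixed to the worktop, empty at the start. Origin: centre of its underside, its flat top 10 mm above.
- pepper_pot: Small turned pepper pot of dark wood, 40 mm diameter at the foot, 58 mm high, loose, standing among the canisters; not to be moved. Origin: centre of its underside.
- tape_measure: Yellow and black tape measure case, 52 x 34 mm and 50 mm high, loose, standing on the worktop; not to be moved. Origin: centre of its underside.
There are look-alikes about, which are no part of the job. Leave any blue or turquoise look-alike of the can_oblong alone.

How it is judged:
By the outcome, as a careful person would: the job done as asked, in the order asked, and still so for the second after the job is handed in, with the robot touching nothing.
It also fails if it takes over 115 s, if anything falls off the work surface, if the arm or the gripper's body presses on something with over 40 N, if the wrist force passes 120 N, or if a joint passes its speed limit or range.

ROBOT

A 6-joint arm with a two-finger parallel gripper is mounted at the origin on the work surface. World frame = base frame: x ahead of the robot, y to its left, z up, the work surface at z = 0. Lengths are in m, angles in rad, forces in N, time in s.
With the tool pointing down it reaches from about 0.25 to 0.775 m from the base axis. Payload 4 kg.
Tool frame: the origin (TCP) lies at the centre of the arm's flange, where the gripper is bolted on; the fingertips stand 199 mm ahead of it and the grasp point (between the pads) lies 180 mm ahead of it (robot.tcp_to_tips is the distance from the TCP to the fingertips, in m); z points along the fingers, y is the line along which they close (so a half turn about z gives the same grasp; the last joint's range is limited). The gripper opens to 94 mm and grips with 3 to 60 N. Pads are 16 mm wide; open, the fingers measure 119 mm over their backs; the gripper's body (75 mm by 177 mm) begins 78 mm behind the grasp point.
Start: joints at [1.206, 0.087, 1.371, -0, 1.684, -0.103], TCP at [0.142, 0.531, 0.405] pointing down, gripper open.
Joint ranges: [-3.1, 3.1], [-0.76, 2.03], [0.27, 2.55], [-1.08, 4.22], [0.17, 2.65], [-2.57, 2.57]. Speed limits (rad/s): [2.79, 2.79, 3.14, 3.14, 3.14, 3.14].

INTERFACE

Orientations are given as [roll, pitch, yaw] about the fixed x, y, z axes, in that order (R = Rz(yaw) Ry(pitch) Rx(roll)).
In Python, from bench import telemetry, snapshot, ticket, robot gives the robot as it stands.
- The arm moves only by the tool apply_moves, never from a script. Its argument "moves" is a list that holds one entry, the list of rows, each a list of 5 numbers: the shift along the tool's x, y, z in units of 50 mm (1.0 is 50 mm), then the turn about the tool's z in units of 10 degrees (1.0 is 10 degrees), then the closure, from 0 (fully open) to 1 (shut). A call has 1 to 10 rows; each row is the pose to reach, as a shift and turn from the pose commanded when the call began, along the tool's axes at that moment; what a row does not reach only later rows make up. A row lasts 1/8 s, in which the tool goes at most 62.5 mm and 10.7 degrees, less where a joint would pass 70% of its speed; a pose out of reach is approached as far as the arm can. A call with a gripper value outside its range is refused whole. The fingers move at their own pace and stop on an object; the grip force is fixed at half the most. Time passes only in rows, so rows that repeat a pose let the fingers close. It gives the time, the measured TCP pose, the force, the opening and the grip force at its end, in the units of the state.
- telemetry.get_obs(): the state, without advancing time (a new reading comes with each control period).
- snapshot(name): name is "scene" or "top" or "wrist"; returns a dict with "image" (420x560x3 uint8, red, green, blue), "fovy" (degrees; the focal length in pixels is half the picture's height over the tangent of half this angle, whatever the lens; pixels are square), "cx", "cy" (the principal point, pixels), "R" (3x3) and "t" (3): a world point X has camera coordinates R X + t. Camera axes: x right, y down, z forward; pixel columns grow to the right and rows downward; lengths in m; the calibration is good to about 2 mm. A picture is of the moment at which its call begins. There is no depth.
- ticket.close_job(): hands the job in; it is judged then, once.
The state is a dict: "time": time; "joint_positions": joint angles; "qvel": joint speeds; "joint_torque": joint torques, N m; "tool_pos": TCP position; "ee_rot": TCP orientation; "wrist_force": force on the tool from outside, world axes, zero at the start; "wrist_torque": the same for the moment, N m; "width": finger opening in m; "finger_force": force on a finger pad.
Only numpy, scipy, OpenCV 4.12 (cv2) and the standard library are available. Lean on these libraries where they do the work, as an engineer would, in place of code of your own. Each camera call takes 0.05 s, during which the arm holds its last target. There are 200 camera calls.

## Working session

There is one attempt and no reset: what is moved stays moved. The work goes in short steps, Python scripts to look and compute and a tool call to move; the robot and the scene stay as the last step left them, time stands still between calls to the robot, and variables do not carry over. Pictures are saved under pics/ and viewed, at most 14 in all, crops included, and the job is handed in when it is done.

Besides the shell and the picture viewer there is one more tool, called after "Request:" as a command line: name --argument value ..., lists and objects as JSON in quotes. apply_moves: Moves the arm, as the interface text tells. Its arguments: {"type":"object","properties":{"moves":{"type":"array","items":{"type":"array","items":{"type":"array","items":{"type":"number"}}}}},"required":["moves"]}

```bash
mkdir -p pics; ls
cat > h.py <<'E'
import numpy as np, cv2
from bench import telemetry, snapshot, ticket, robot
def snap(n,f):
    s=snapshot(n); cv2.imwrite('pics/'+f,cv2.cvtColor(np.asarray(s['image']),cv2.COLOR_RGB2BGR)); return s
def cam(s):
    R=np.array(s['R']);t=np.array(s['t']);f=210/np.tan(np.radians(s['fovy'])/2);return R,t,f
def ray(s,uv,z):
    R,t,f=cam(s);uv=np.atleast_2d(np.asarray(uv,float))
    d=np.c_[(uv[:,0]-s['cx'])/f,(uv[:,1]-s['cy'])/f,np.ones(len(uv))]@R
    c=-R.T@t;return (c+d*((z-c[2])/d[:,2])[:,None])[:,:2]
def proj(s,X):
    R,t,f=cam(s);p=np.atleast_2d(X)@R.T+t;return p[:,:2]/p[:,2:]*f+[s['cx'],s['cy']]
E
python3 - <<'E'
from h import *
for n in('top','scene','wrist'):
    s=snap(n,n+'1.png');R,t,f=cam(s);print(n,s['fovy'],s['cx'],s['cy'],(-R.T@t).round(3),R.round(2).tolist())
o=telemetry.get_obs();print(o)
E
```

```text
pics
top 49.760075721473726 277.1874177335328 210.66329038998188 [0.323 0.098 0.852] [[-0.15, -0.99, -0.0], [-0.97, 0.15, -0.2], [0.2, -0.03, -0.98]]
scene 55.12879709250067 279.43681604265936 214.6751158358669 [ 0.866 -0.293  0.522] [[0.66, 0.75, 0.01], [0.51, -0.45, -0.74], [-0.55, 0.49, -0.68]]
wrist 67.05159285218393 281.4366474933935 206.11446284870559 [0.061 0.554 0.383] [[0.26, 0.97, -0.0], [0.93, -0.25, 0.29], [0.28, -0.08, -0.96]]
{'time': 0.15, 'joint_positions': array([ 1.20590301e+00,  8.78381891e-02,  1.37186019e+00, -4.46155572e-05,
        1.68356617e+00, -1.03101491e-01]), 'qvel': array([ 0.00053686, -0.00314161, -0.00351393, -0.00174128,  0.00033917,
        0.00108586]), 'joint_torque': array([ 2.48262608e-03, -3.40644300e+01, -3.02792501e+01,  7.20786466e-02,
        3.05119192e-02, -1.15783769e-04]), 'tool_pos': array([0.14233615, 0.53119933, 0.4037676 ]), 'ee_rot': array([-3.13992507e+00, -1.27964380e-04,  2.87979574e+00]), 'wrist_force': array([ 0.40475432, -0.03054749, -0.03159311]), 'wrist_torque': array([-0.00713092,  0.01370405,  0.02476465]), 'finger_force': 0.0, 'width': 0.09371741860608074}
```

View pics/top1.png

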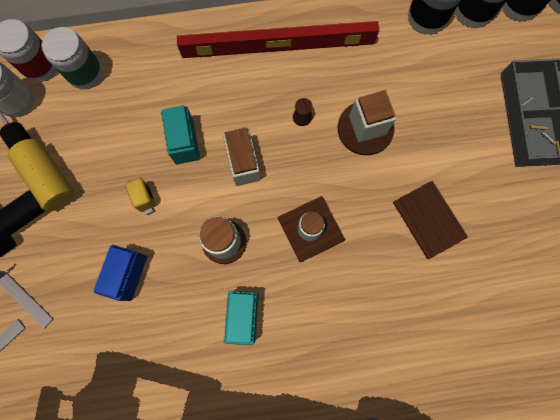

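View pics/scene1.png

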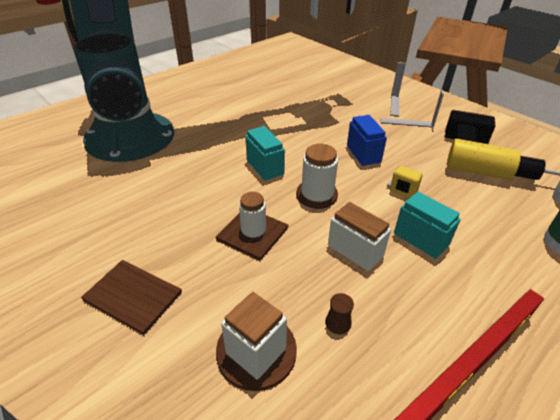

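The top view shows all items: square can lid (376,108) on the big stand, pepper pot (303,112), oblong can lid (241,150), big can lid (217,235) on the small stand, small can lid (312,225) on the square stand, the empty oblong stand at (430,219) and the tape at (140,194). The scene view agrees with it.

Run:
```python
from h import *
im=cv2.imread('pics/top1.png');h=cv2.cvtColor(im,cv2.COLOR_BGR2HSV)
for n,(u,v) in dict(sq=(376,108),ob=(241,150),big=(217,235),small=(312,223),st_ob=(430,219),st_big=(345,135),st_sq=(295,220),pep=(303,104),tab=(350,300),tab2=(270,180),stsm=(232,258),white=(375,128)).items(): print(n,h[v-2:v+3,u-2:u+3].reshape(-1,3).mean(0).round(),h[v-2:v+3,u-2:u+3].reshape(-1,3).std(0).round())
c=im[70:290,150:480];big=cv2.resize(c,None,fx=2.4,fy=2.4,interpolation=cv2.INTER_CUBIC);cv2.imwrite('pics/crop1.png',big)
```

```text
sq [ 12. 163. 107.] [0. 1. 3.]
ob [ 12. 162. 109.] [0. 1. 2.]
big [ 13. 162. 125.] [0. 1. 2.]
small [ 12. 162. 113.] [0. 1. 4.]
st_ob [ 10. 165.  64.] [0. 2. 1.]
st_big [ 10. 165.  60.] [0. 2. 2.]
st_sq [ 10. 165.  66.] [0. 2. 3.]
pep [ 10. 164.  64.] [0. 2. 4.]
tab [ 15. 129. 174.] [0. 1. 8.]
tab2 [ 15. 127. 190.] [0. 1. 5.]
stsm [ 10. 154.  67.] [ 2. 27.  3.]
white [24. 25. 80.] [2. 2. 6.]
```

View pics/crop1.png

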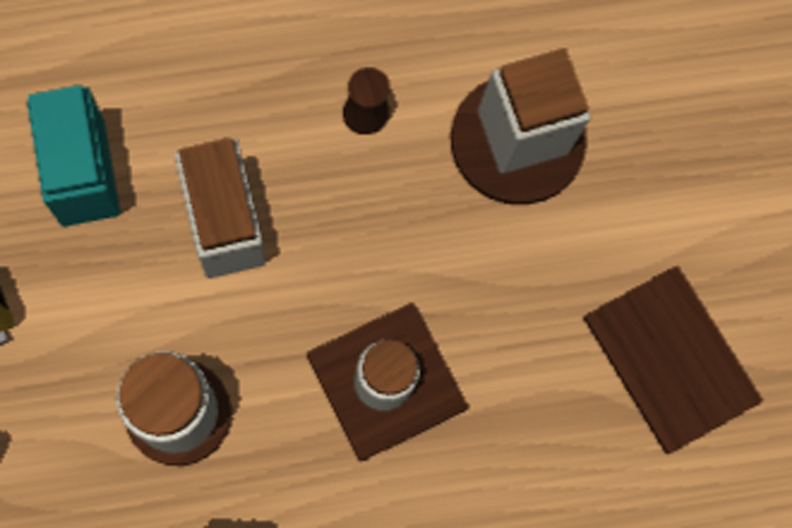

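```bash
cat > meas.py <<'E'
from h import *
def blobs(s,lo,hi,minA=150,z=0.01,dz=0.01,amax=20000):
    """contours of colour mask cast on plane z; half-shift corrected for visible side of height dz"""
    im=cv2.cvtColor(np.asarray(s['image']),cv2.COLOR_RGB2HSV)
    m=cv2.inRange(im,lo,hi);m=cv2.morphologyEx(m,cv2.MORPH_OPEN,np.ones((3,3)))
    out=[]
    for c in cv2.findContours(m,cv2.RETR_EXTERNAL,cv2.CHAIN_APPROX_NONE)[0]:
        if minA<cv2.contourArea(c)<amax: out.append(c.reshape(-1,2).astype(float))
    return out
def describe(s,c,z,dz):
    c=np.asarray(c); p=ray(s,c,z);R,t,f=cam(s);C=-R.T@t
    h=(p*1000).astype(np.float32)
    (x,y),(w,l),a=cv2.minAreaRect(h);(ex,ey),r=cv2.minEnclosingCircle(h)
    if l>w: a+=90
    corr=lambda q:np.array(q)-0.5*1000*dz*(C[:2]-np.array(q)/1000)/(C[2]-z)
    return corr((x,y)).round(1),(round(max(w,l),1),round(min(w,l),1)),round(a%180,1),corr((ex,ey)).round(1),round(2*r,1)
E
cat > m1.py <<'E'
from meas import *
for n in('top','scene'):
    s=snapshot(n)
    L={'top':dict(sq=(376,108),ob=(241,150),big=(217,235),small=(312,225)),'scene':dict(sq=(255,315),ob=(361,221),big=(320,154),small=(253,199))}[n]
    S={'top':dict(s_ob=(430,219),s_big=(350,140),s_sq=(295,220),s_sm=(222,258)),'scene':dict(s_ob=(132,295),s_big=(230,360),s_sq=(233,232),s_sm=(305,196))}[n]
    H=dict(sq=.098,ob=.078,big=.105,small=.082)
    for k,bl in((L,blobs(s,(5,130,84),(14,255,165),100)),(S,blobs(s,(3,110,20),(13,255,83),100))):
        for name,uv in k.items():
            for c in bl:
                if cv2.pointPolygonTest(c.astype(np.float32),uv,True)>-3:
                    z,dz=(H[name],.012) if name in H else (.01,.01)
                    print(n,name,len(c),*describe(s,c,z,dz))
E
python3 m1.py
```

```text
top sq 104 [ 638.9 -129. ] (52.2, 51.4) 98.4 [ 638.9 -129. ] 70.2
top ob 120 [601.5 125.7] (78.9, 40.2) 5.2 [601.2 125.6] 85.7
top big 92 [450.8 183.9] (54.9, 54.0) 127.2 [450.6 183.6] 56.1
top small 61 [448.8  19.1] (36.9, 34.6) 170.8 [448.9  19. ] 38.1
top s_ob 192 [ 433.4 -209.7] (124.6, 88.2) 20.0 [ 433.9 -210.4] 148.4
top s_big 172 [ 620.2 -114.8] (108.9, 80.6) 53.4 [ 631.8 -123.1] 110.0
top s_sq 176 [449.7  15.9] (95.2, 95.2) 107.6 [449.3  17. ] 129.3
top s_sm 126 [435.4 170.4] (82.6, 46.1) 128.4 [447.2 179.8] 82.6
scene sq 180 [ 640.6 -126.4] (50.6, 41.5) 97.7 [ 640.4 -126.8] 60.6
scene ob 107 [598.7 129.4] (78.6, 41.7) 5.1 [599.3 129.6] 84.4
scene big 87 [447.2 187.1] (54.2, 49.0) 49.1 [447.6 187.6] 56.0
scene small 52 [445.6  22. ] (36.5, 35.4) 140.2 [445.4  21.6] 38.3
```

```bash
cat > go.py <<'E'
import sys
from h import *
def go(x,y,z,yaw):
    o=telemetry.get_obs();p=np.array(o['tool_pos']);r=o['ee_rot'];w=r[2]
    ux=np.array([np.cos(w),np.sin(w)]);uy=np.array([np.sin(w),-np.cos(w)])
    d=np.array([x,y])-p[:2];t=-(np.degrees(0)+yaw-np.degrees(w));t=(t+180)%360-180
    print('units',(d@ux/.05).round(3),(d@uy/.05).round(3),round((p[2]-z)/.05,3),'turn',round(t/10,3),'| at',p.round(4),np.degrees(w).round(2),'t',o['time'],'w',round(o['width'],4),o['finger_force'])
if __name__=='__main__':
    go(*map(float,sys.argv[1:5]))
E
python3 go.py .53 -.02 .40 98
```

```text
units -10.342 -8.642 0.083 turn 6.7 | at [0.1423 0.5312 0.4042] 165.0 t 0.25 w 0.0942 0.0
```

Request:
apply_moves --moves '[[[-10.34,-8.64,0.08,6.7,0],[-10.34,-8.64,0.08,6.7,0],[-10.34,-8.64,0.08,6.7,0],[-10.34,-8.64,0.08,6.7,0],[-10.34,-8.64,0.08,6.7,0],[-10.34,-8.64,0.08,6.7,0],[-10.34,-8.64,0.08,6.7,0],[-10.34,-8.64,0.08,6.7,0],[-10.34,-8.64,0.08,6.7,0],[-10.34,-8.64,0.08,6.7,0]]]'

```text
time: 1.5
tool_pos: [0.5026, 0.0181, 0.4011]
ee_rot: [3.141, -0.0, 1.71]
wrist_force: [0.0, 0.9, 0.5]
width: 0.0941
finger_force: 0.0
```

Request:
apply_moves --moves '[[[-0.01,0,0,0,0],[0,0,0,0,0],[0,0,0,0,0]]]'

```text
time: 1.88
tool_pos: [0.5013, 0.0212, 0.4012]
ee_rot: [3.141, -0.0, 1.712]
wrist_force: [0.7, 0.6, -0.7]
width: 0.0941
finger_force: 0.0
```

```bash
python3 go.py .53 -.02 .40 98; python3 -c "
from h import *
s=snap('wrist','w2.png');R,t,f=cam(s);print((-R.T@t).round(4),R[2].round(3))
np.save('w2.npy',s,allow_pickle=True)"
```

```text
units -0.898 0.452 0.024 turn 0.011 | at [0.5013 0.0212 0.4012] 98.11 t 1.875 w 0.0941 0.0
[0.489  0.1059 0.3802] [ 0.04  -0.284 -0.958]
```

View pics/w2.png

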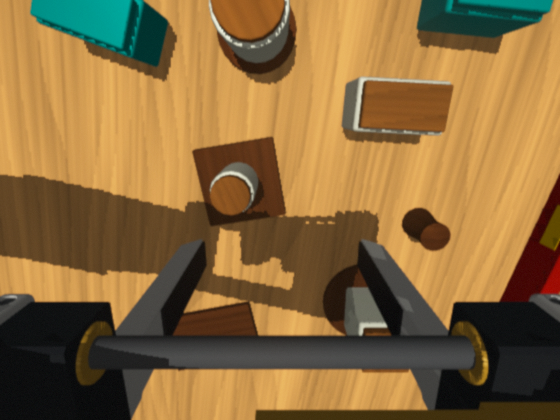

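The wrist view shows the square stand (240,180) with the small can's lid (232,195), the oblong can's lid (405,105), the big can (250,20), the pepper pot's foot (418,222) and, behind the fingers, the big stand and square can.

Run:
```python
from meas import *
s=np.load('w2.npy',allow_pickle=True).item()
h=cv2.cvtColor(np.asarray(s['image']),cv2.COLOR_RGB2HSV)
for u,v in((232,195),(405,105),(210,160),(250,10),(385,340)):print(h[v,u])
for n,uv,z in(('small',(232,195),.082),('ob',(405,105),.078)):
    for c in blobs(s,(3,150,95),(14,255,190),100):
        if cv2.pointPolygonTest(c.astype(np.float32),uv,True)>-3:print(n,*describe(s,c,z,0))
for c in blobs(s,(3,130,20),(13,255,92),100):
    if cv2.pointPolygonTest(c.astype(np.float32),(205,165),True)>-3:print('ssq',*describe(s,c,.01,.01),*describe(s,c,.01,0)[:1])
t=snapshot('top')
for n,c in(('small',(448.9,19.0,82)),('ssq',(449.7,15.9,10))):print(n,proj(s,np.array(c)/1000))
```

```text
[ 15 195 137]
[ 15 189 136]
[ 13 189  93]
[ 14 197 157]
[120   6  42]
ob [608.2 123.3] (22.6, 21.1) 57.0 [607.3 121.7] 26.4
ssq [407.9  15.9] (69.3, 12.2) 106.3 [409.4  16.3] 69.3 [409.   17.1]
small [[228.25275488 197.24503312]]
ssq [[238.40638591 184.14196985]]
```

Run:
```python
from meas import *
s=np.load('w2.npy',allow_pickle=True).item()
h=cv2.cvtColor(np.asarray(s['image']),cv2.COLOR_RGB2HSV)
print('table',h[120,180],'shadow',h[210,80])
for n,uv,z in(('small',(232,195),.082),('ob',(405,105),.078)):
  for lo in((3,180,112),(3,172,112)):
    for c in blobs(s,lo,(17,255,200),100):
        if cv2.pointPolygonTest(c.astype(np.float32),uv,True)>-3:print(n,*describe(s,c,z,0))
for c in blobs(s,(3,165,20),(16,255,108),100):
    if cv2.pointPolygonTest(c.astype(np.float32),(205,165),True)>-3:print('ssq',*describe(s,c,.01,.01),*describe(s,c,.01,0)[:1])
```

```text
table [ 18 153 225] shadow [ 16 158  92]
small [450.2  20.7] (37.3, 36.1) 69.3 [449.7  20.8] 37.8
small [449.7  20.8] (37.3, 36.2) 53.4 [449.7  20.8] 37.8
ob [600.1 126. ] (78.0, 39.2) 5.3 [600.1 126.2] 85.7
ob [600.3 126. ] (78.4, 39.4) 5.2 [600.2 125.9] 86.3
ssq [450.7  16. ] (95.3, 95.0) 17.0 [450.9  16.8] 129.9 [451.2  17.2]
```

```bash
python3 go.py .56 -.27 .40 98.1
```

```text
units -5.934 0.339 0.026 turn 0.003 | at [0.5013 0.0213 0.4013] 98.13 t 1.975 w 0.094 0.0
```

Request:
apply_moves --moves '[[[-5.93,0.34,0,0,0],[-5.93,0.34,0,0,0],[-5.93,0.34,0,0,0],[-5.93,0.34,0,0,0],[-5.93,0.34,0,0,0],[-5.93,0.34,0,0,0],[-5.93,0.34,0,0,0],[-5.93,0.34,0,0,0],[-5.93,0.34,0,0,0]]]'

```text
time: 3.1
tool_pos: [0.56, -0.2697, 0.4016]
ee_rot: [3.141, 0.0, 1.712]
wrist_force: [0.7, 0.9, 0.1]
width: 0.0943
finger_force: 0.0
```

Run:
```python
from meas import *
from go import go
go(.6364,-.1272,.40,98)
s=snap('wrist','w3.png');np.save('w3.npy',s,allow_pickle=True)
g=lambda p:tuple(float(v) for v in proj(s,np.array(p))[0])
q=g((.637,-.127,.098));o=g((.434,-.21,.01));print(q,o)
for c in blobs(s,(3,172,112),(17,255,200),100):
    if cv2.pointPolygonTest(c.astype(np.float32),q,True)>-3:print('sq',*describe(s,c,.098,0))
for c in blobs(s,(3,160,20),(16,255,111),100):
    p=ray(s,c,.01)
    print('dark',*describe(s,c,.01,.01),*describe(s,c,.01,0)[:1])
```

```text
units 2.605 1.914 0.031 turn 0.012 | at [ 0.56   -0.2697  0.4016] 98.12 t 3.1 w 0.0943 0.0
(400.22911008101005, 53.28057824532965) (178.47971156742264, 118.88698520906497)
sq [ 637.3 -127.8] (50.6, 49.7) 8.1 [ 637.5 -127.5] 69.4
dark [ 433.8 -210.3] (127.8, 88.9) 19.8 [ 433.7 -210.5] 150.2 [ 435.3 -210. ]
dark [ 624.2 -127.2] (109.5, 87.8) 107.1 [ 635.  -124.6] 111.0 [ 623.2 -128. ]
```

View pics/w3.png

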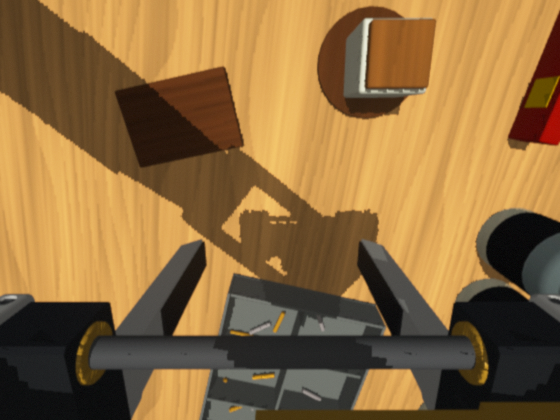

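The image shows the empty oblong stand (180,117) and the square can on the big stand (lid 400,53), all clear of obstacles.

Request:
apply_moves --moves '[[[2.6,1.93,0,0,0],[2.6,1.93,0,0,0],[2.6,1.93,0,0,0],[2.6,1.93,0,0,0],[2.6,1.93,0,0,0],[2.6,1.93,0.9,0,0],[2.6,1.93,1.8,0,0],[2.6,1.93,2.6,0,0],[2.6,1.93,3.0,0,0],[2.6,1.93,3.33,0,0]]]'

```text
time: 4.4
tool_pos: [0.6374, -0.1301, 0.2343]
ee_rot: [3.141, 0.0, 1.709]
wrist_force: [-0.7, -0.7, 0.7]
width: 0.0939
finger_force: 0.0
```

Request:
apply_moves --moves '[[[0,0,0,0,0],[0,0,0,0,0.3],[0,0,0,0,0.5],[0,0,0,0,0.5],[0,0,0,0,0.5],[0,0,0,0,0.5]]]'

```text
time: 5.15
tool_pos: [0.6378, -0.129, 0.2352]
ee_rot: [3.14, 0.0, 1.711]
wrist_force: [1.1, -0.1, 2.3]
width: 0.0603
finger_force: 30.0
```

```bash
python3 go.py .637 -.1276 .235 98.2; python3 go.py .4337 -.2102 .235 109.9
```

```text
units 0.03 -0.012 0.004 turn -0.019 | at [ 0.6378 -0.129   0.2352] 98.01 t 5.15 w 0.0603 29.99101370573044
units -1.04 -4.269 0.004 turn -1.189 | at [ 0.6378 -0.129   0.2352] 98.01 t 5.15 w 0.0603 29.99101370573044
```

Request:
apply_moves --moves '[[[0,0,-0.4,0,0.5],[0,0,-1.2,0,0.5],[-0.2,-0.8,-1.2,-0.2,0.5],[-0.4,-1.7,-1.2,-0.5,0.5],[-0.7,-2.6,-1.2,-0.8,0.5],[-0.9,-3.5,-1.2,-1.1,0.5],[-1.07,-4.1,-1.2,-1.19,0.5],[-1.07,-4.27,-1.2,-1.19,0.5],[-1.07,-4.27,-1.2,-1.19,0.5],[-1.07,-4.27,-1.2,-1.19,0.5]]]'

```text
time: 6.4
tool_pos: [0.4343, -0.2114, 0.2947]
ee_rot: [3.141, 0.0, 1.919]
wrist_force: [0.3, -0.7, -4.2]
width: 0.06
finger_force: 30.0
```

```bash
python3 go.py .4342 -.2116 .2352 109.9
```

```text
units -0.003 -0.003 1.189 turn 0.005 | at [ 0.4343 -0.2114  0.2947] 109.95 t 6.4 w 0.06 29.99016433954239
```

Request:
apply_moves --moves '[[[0,0,0.5,0,0.5],[0,0,0.9,0,0.5],[0,0,1.1,0,0.5],[0,0,1.16,0,0.5],[0,0,1.19,0,0.5],[0,0,1.19,0,0.5],[0,0,1.19,0,0.5]]]'

```text
time: 7.28
tool_pos: [0.4337, -0.2119, 0.2356]
ee_rot: [3.141, 0.001, 1.918]
wrist_force: [0.8, -0.5, -3.1]
width: 0.0596
finger_force: 30.0
```

Request:
apply_moves --moves '[[[0,0,0,0,0.3],[0,0,0,0,0.1],[0,0,0,0,0],[0,0,0,0,0],[0,0,-0.5,0,0],[0,0,-1.5,0,0],[0,0,-2.5,0,0],[0,0,-3.3,0,0],[0,0,-3.3,0,0]]]'

```text
time: 8.4
tool_pos: [0.4339, -0.212, 0.4042]
ee_rot: [3.136, 0.007, 1.918]
wrist_force: [0.3, 0.4, -1.4]
width: 0.0942
finger_force: 0.0
```

```bash
python3 go.py .52 .03 .405 100
```

```text
units 3.964 3.267 -0.016 turn 0.99 | at [ 0.4339 -0.212   0.4042] 109.9 t 8.4 w 0.0942 0.0
```

Run:
```python
from meas import *
from go import go
go(.49,.10,.405,98)
for n,v in(('top',83),('scene',83)):
    s=snap(n,n+'4.png')
    for c in blobs(s,(3,110,20),(13,255,v),100,):
        d=describe(s,c,.01,.01)
        if abs(d[3]-[634,-124]).max()<15: print(n,d,describe(s,c,.01,0)[3])
```

```text
units 5.485 3.179 -0.016 turn 1.19 | at [ 0.4339 -0.212   0.4042] 109.9 t 8.4 w 0.0942 0.0
top (array([ 632.6, -124.2]), (108.9, 108.5), 81.4, array([ 632.6, -123.9]), 111.9) [ 630.8 -122.6]
```

Request:
apply_moves --moves '[[[5.49,3.18,0,1.19,0],[5.49,3.18,0,1.19,0],[5.49,3.18,0,1.19,0],[5.49,3.18,0,1.19,0],[5.49,3.18,0,1.19,0],[5.49,3.18,0,1.19,0],[5.49,3.18,0,1.19,0],[5.49,3.18,0,1.19,0],[5.49,3.18,0,1.19,0]]]'

```text
time: 9.62
tool_pos: [0.4895, 0.099, 0.3998]
ee_rot: [-3.141, 0.0, 1.708]
wrist_force: [0.2, -0.2, -0.7]
width: 0.0941
finger_force: 0.0
```

Run:
```python
from meas import *
from go import go
s=snap('wrist','w5.png')
for c in blobs(s,(3,172,112),(17,255,200),100): 
    d=describe(s,c,.105,0)
    if abs(d[3]-[450,184]).max()<15:print('big',*d)
for c in blobs(s,(3,160,20),(16,255,111),100): print('dark',*describe(s,c,.01,.01))
go(.45,.1835,.245,98)
```

```text
big [451.2 184. ] (54.4, 53.4) 7.9 [451.6 183.7] 55.4
dark [ 641.7 -169.6] (80.8, 21.6) 7.9 [ 640.5 -160.6] 80.9
dark [ 483.  -208.3] (61.0, 37.1) 108.0 [ 481.3 -208.6] 68.0
dark [ 381.7 -218.2] (45.7, 29.3) 97.9 [ 381.7 -216.3] 50.9
dark [624.2 -82.5] (84.5, 30.6) 7.9 [625.8 -94.5] 84.8
dark [695.4  -9. ] (75.7, 21.1) 136.0 [690.1 -14.4] 75.7
dark [445.3 -17.9] (48.8, 41.8) 103.8 [443.4 -18.6] 50.9
dark [450.6  16.9] (98.3, 95.2) 17.2 [450.   16.8] 132.8
dark [485.6 177.1] (54.3, 13.5) 81.5 [480.2 177.9] 54.3
units 1.78 -0.553 3.1 turn -0.014 | at [0.4896 0.0991 0.4   ] 97.86 t 9.675 w 0.0942 0.0
```

View pics/w5.png

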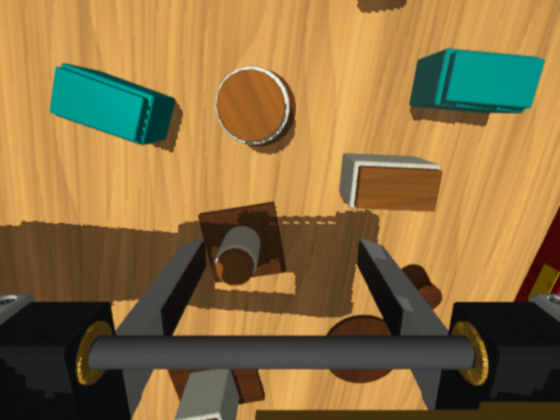

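The view shows the big can's lid (253,105), the oblong lid (398,188), and turquoise blocks left and right with about 40 mm of gap to the big can, which is enough for the fingers.

Request:
apply_moves --moves '[[[1.78,-0.54,0,0,0],[1.78,-0.54,0,0,0],[1.78,-0.54,0,0,0],[1.78,-0.54,0.7,0,0],[1.78,-0.54,1.6,0,0],[1.78,-0.54,2.4,0,0],[1.78,-0.54,2.9,0,0],[1.78,-0.54,3.1,0,0],[1.78,-0.54,3.1,0,0.1],[1.78,-0.54,3.1,0,0.2]]]'

```text
time: 10.92
tool_pos: [0.4512, 0.1847, 0.2465]
ee_rot: [3.139, -0.0, 1.71]
wrist_force: [-0.2, -0.9, 0.3]
width: 0.0782
finger_force: 0.0
```

Request:
apply_moves --moves '[[[0,0,0,0,0.3],[0,0,0,0,0.4],[0,0,0,0,0.4],[0,0,0,0,0.4],[0,0,0,0,0.4]]]'

```text
time: 11.55
tool_pos: [0.451, 0.185, 0.2462]
ee_rot: [3.139, -0.0, 1.711]
wrist_force: [1.4, -0.3, 5.5]
width: 0.0656
finger_force: 30.0
```

```bash
python3 go.py .4505 .1836 .245 98; python3 go.py .6330 -.1243 .245 98
```

```text
units -0.027 -0.013 0.024 turn 0.001 | at [0.451  0.185  0.2462] 98.01 t 11.55 w 0.0656 30.002344250679016
units -6.633 2.743 0.024 turn 0.001 | at [0.451  0.185  0.2462] 98.01 t 11.55 w 0.0656 30.002344250679016
```

Request:
apply_moves --moves '[[[0,0,-0.5,0,0.4],[0,0,-1.4,0,0.4],[0,0,-2.0,0,0.4],[-0.9,0.4,-2.0,0,0.4],[-1.9,0.8,-2.0,0,0.4],[-2.9,1.2,-2.0,0,0.4],[-3.9,1.6,-2.0,0,0.4],[-4.9,2.0,-2.0,0,0.4],[-5.8,2.4,-2.0,0,0.4],[-6.61,2.75,-2.0,0,0.4]]]'

```text
time: 12.8
tool_pos: [0.6329, -0.1248, 0.3418]
ee_rot: [-3.137, -0.003, 1.71]
wrist_force: [0.7, 0.0, -4.7]
width: 0.0655
finger_force: 30.0
```

Request:
apply_moves --moves '[[[0,0,0,0,0.4],[0,0,0.5,0,0.4],[0,0,0.5,0,0.4]]]'

```text
time: 13.18
tool_pos: [0.6314, -0.1223, 0.3152]
ee_rot: [-3.133, -0.005, 1.711]
wrist_force: [-1.0, -0.5, -4.4]
width: 0.0655
finger_force: 30.0
```

Run:
```python
from meas import *
from go import go
go(.6335,-.1229,.2462,98)
s=snap('top','t6.png')
for c in blobs(s,(3,110,20),(13,255,83),100):
    d=describe(s,c,.01,.01)
    if abs(d[3]-[448,180]).max()<15: print('ssm',d,describe(s,c,.01,0)[3])
```

```text
units -0.018 0.041 1.38 turn 0.003 | at [ 0.6314 -0.1223  0.3152] 98.03 t 13.175 w 0.0655 29.997965097427368
```

Request:
apply_moves --moves '[[[-0.02,0.03,0,0,0.4],[-0.02,0.03,0.6,0,0.4],[-0.02,0.03,1.1,0,0.4],[-0.02,0.03,1.3,0,0.4],[-0.02,0.03,1.3,0,0.4],[-0.02,0.03,1.3,0,0.4]]]'

```text
time: 13.98
tool_pos: [0.6347, -0.1241, 0.2569]
ee_rot: [3.139, 0.001, 1.711]
wrist_force: [-0.6, 0.0, -3.8]
width: 0.0655
finger_force: 30.0
```

```bash
python3 go.py .6335 -.1229 .2462 98
```

```text
units 0.027 -0.021 0.213 turn 0.001 | at [ 0.6347 -0.1241  0.2569] 98.01 t 13.975 w 0.0655 29.998044669628143
```

Request:
apply_moves --moves '[[[0.015,-0.015,0.1,0,0.4],[0.015,-0.015,0.17,0,0.4],[0.015,-0.015,0.2,0,0.4],[0.015,-0.015,0.2,0,0.4],[0.015,-0.015,0.2,0,0.4]]]'

```text
time: 14.6
tool_pos: [0.6333, -0.1234, 0.2462]
ee_rot: [3.141, 0.0, 1.711]
wrist_force: [-2.6, 0.9, 4.4]
width: 0.0657
finger_force: 30.0
```

```bash
python3 go.py .6335 -.1229 .2462 98
```

```text
units 0.01 0.005 -0.0 turn 0.0 | at [ 0.6333 -0.1234  0.2462] 98.0 t 14.6 w 0.0657 30.001062154769897
```

Request:
apply_moves --moves '[[[0,0,0,0,0.3],[0,0,0,0,0.1],[0,0,0,0,0],[0,0,0,0,0],[0,0,-0.4,0,0],[0,0,-1.2,0,0],[0,0,-2.2,0,0],[0,0,-3.1,0,0],[0,0,-3.1,0,0]]]'

```text
time: 15.72
tool_pos: [0.6335, -0.1234, 0.4078]
ee_rot: [3.129, 0.005, 1.71]
wrist_force: [0.7, -0.1, 0.3]
width: 0.0944
finger_force: 0.0
```

```bash
python3 go.py .49 .05 .40 98
```

```text
units 3.834 -2.36 0.156 turn 0.0 | at [ 0.6335 -0.1234  0.4078] 98.0 t 15.725 w 0.0944 0.0
```

Request:
apply_moves --moves '[[[3.83,-2.36,0,0,0],[3.83,-2.36,0,0,0],[3.83,-2.36,0,0,0],[3.83,-2.36,0,0,0],[3.83,-2.36,0,0,0],[3.83,-2.36,0,0,0],[3.83,-2.36,0,0,0]]]'

```text
time: 16.6
tool_pos: [0.4905, 0.0489, 0.3995]
ee_rot: [-3.141, 0.0, 1.709]
wrist_force: [-0.0, 0.2, -0.7]
width: 0.0939
finger_force: 0.0
```

Run:
```python
from meas import *
from go import go
go(.4495,.0205,.232,98)
for n,lid,dk in(('wrist',((3,172,112),(17,255,200)),((3,160,20),(16,255,111))),('top',((5,130,84),(14,255,165)),((3,110,20),(13,255,83)))):
    s=snap(n,n+'7.png')
    for c in blobs(s,*lid):
        for z,q,nm in((.082,(449,20),'small'),(.105,(633,-124),'big')):
            d=describe(s,c,z,0)
            if abs(d[3]-q).max()<9:print(n,nm,*d)
    for c in blobs(s,*dk):
        d=describe(s,c,.01,.01)
        if min(abs(d[3]-q).max() for q in((448,180),(450,17),(633,-124),(434,-210)))<15: print(n,'dark',*d,describe(s,c,.01,0)[3])
```

```text
units -0.45 -0.891 3.349 turn -0.008 | at [0.4905 0.0489 0.3995] 97.92 t 16.6 w 0.0939 0.0
wrist big [ 633.1 -131. ] (54.7, 38.1) 8.0 [ 632.2 -123.8] 55.7
wrist dark [450.8  15.8] (96.9, 96.3) 17.1 [450.6  16.6] 130.7 [451.   18.2]
wrist dark [450.4 182.5] (82.1, 80.4) 97.9 [450.7 181.9] 84.0 [451.1 181.3]
```

View pics/top7.png

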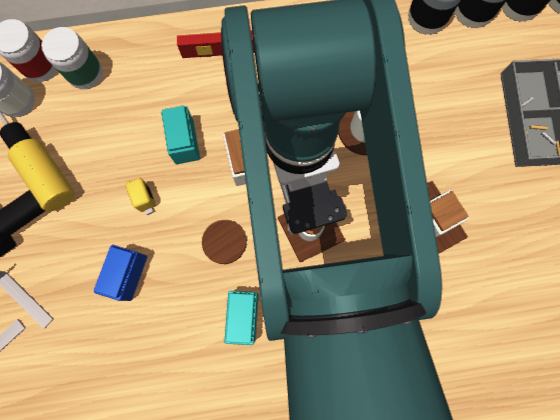

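The top view shows the now empty small stand at (224,242) and the square can on the oblong stand at (447,212); the arm hides the middle.

```bash
python3 - <<'E'
from meas import *
s=snapshot('top')
for c in blobs(s,(3,110,20),(13,255,110)):
    d=describe(s,c,.01,.01)
    if abs(d[3]-(448,180)).max()<15: print(*d,describe(s,c,.01,0)[3])
E
python3 - <<'E'
from meas import *
s=snapshot('top')
print(cv2.cvtColor(np.asarray(s['image']),cv2.COLOR_RGB2HSV)[242,[215,224,232]])
for c in blobs(s,(0,140,20),(20,255,130)):
    d=describe(s,c,.01,.01)
    if abs(d[3]-(448,180)).max()<35: print(*d,describe(s,c,.01,0)[3])
E
```

```text
[[ 11 160 113]
 [ 10 157 117]
 [ 10 159 112]]
[449.7 182.5] (81.1, 80.5) 172.3 [449.5 181.8] 82.4 [448.8 181.3]
```

Request:
apply_moves --moves '[[[-0.45,-0.89,0,0,0],[-0.45,-0.89,0,0,0],[-0.45,-0.89,0.7,0,0],[-0.45,-0.89,1.6,0,0],[-0.45,-0.89,2.4,0,0],[-0.45,-0.89,3.1,0,0.1],[-0.45,-0.89,3.43,0,0.2],[-0.45,-0.89,3.43,0,0.3],[-0.45,-0.89,3.43,0,0.35],[-0.45,-0.89,3.43,0,0.4]]]'

```text
time: 18.05
tool_pos: [0.4497, 0.0213, 0.2301]
ee_rot: [3.138, 0.001, 1.71]
wrist_force: [0.1, 0.6, -0.0]
width: 0.0568
finger_force: 0.0
```

Request:
apply_moves --moves '[[[0,0,0,0,0.45],[0,0,0,0,0.5],[0,0,0,0,0.6],[0,0,0,0,0.6],[0,0,0,0,0.6]]]'

```text
time: 18.68
tool_pos: [0.4493, 0.0213, 0.229]
ee_rot: [3.14, 0.0, 1.71]
wrist_force: [1.2, 0.8, 2.7]
width: 0.0454
finger_force: 30.0
```

```bash
python3 go.py .4493 .0204 .228 98; python3 go.py .4501 .1822 .228 98
```

```text
units -0.019 -0.002 0.019 turn -0.0 | at [0.4493 0.0213 0.229 ] 98.0 t 18.675 w 0.0454 30.000512301921844
units 3.184 0.464 0.019 turn -0.0 | at [0.4493 0.0213 0.229 ] 98.0 t 18.675 w 0.0454 30.000512301921844
```

Request:
apply_moves --moves '[[[0,0,-0.5,0,0.6],[0,0,-1.0,0,0.6],[0.7,0.1,-1.0,0,0.6],[1.6,0.23,-1.0,0,0.6],[2.5,0.36,-1.0,0,0.6],[3.0,0.46,-1.0,0,0.6],[3.2,0.46,-1.0,0,0.6],[3.2,0.46,-1.0,0,0.6],[3.2,0.46,-0.5,0,0.6],[3.2,0.46,-0.15,0,0.6]]]'

```text
time: 19.92
tool_pos: [0.4492, 0.1818, 0.2347]
ee_rot: [-3.14, 0.001, 1.709]
wrist_force: [0.2, 0.3, -2.8]
width: 0.0459
finger_force: 30.0
```

Request:
apply_moves --moves '[[[0,0,0,0,0.6],[0,0,0,0,0.6]]]'

```text
time: 20.18
tool_pos: [0.4498, 0.1826, 0.2364]
ee_rot: [3.141, -0.0, 1.71]
wrist_force: [-0.4, 0.5, -0.8]
width: 0.0459
finger_force: 30.0
```

```bash
python3 go.py .4501 .1832 .229 98
```

```text
units 0.01 0.008 0.149 turn -0.004 | at [0.4498 0.1826 0.2364] 97.96 t 20.175 w 0.0459 29.99958336353302
```

Request:
apply_moves --moves '[[[0.01,0.01,0.08,0,0.6],[0.01,0.01,0.13,0,0.6],[0.01,0.01,0.15,0,0.6],[0.01,0.01,0.15,0,0.6],[0.01,0.01,0.15,0,0.6],[0.01,0.01,0.15,0,0.4],[0.01,0.01,0.15,0,0.2],[0.01,0.01,0.15,0,0],[0.01,0.01,0.15,0,0],[0.01,0.01,0.15,0,0]]]'

```text
time: 21.42
tool_pos: [0.4499, 0.1835, 0.2284]
ee_rot: [3.142, -0.0, 1.71]
wrist_force: [-0.3, 0.2, 1.0]
width: 0.0916
finger_force: 0.0
```

Request:
apply_moves --moves '[[[0,0,-0.4,0,0],[0,0,-1.2,0,0],[0,0,-2.2,0,0],[0,0,-3.1,0,0],[0,0,-3.4,0,0]]]'

```text
time: 22.05
tool_pos: [0.4501, 0.1836, 0.4018]
ee_rot: [3.136, -0.001, 1.71]
wrist_force: [0.9, -0.1, -0.1]
width: 0.0939
finger_force: 0.0
```

```bash
python3 go.py .47 -.28 .40 110
```

```text
units -9.237 -0.897 0.036 turn -1.2 | at [0.4501 0.1836 0.4018] 98.0 t 22.05 w 0.0939 0.0
```

Request:
apply_moves --moves '[[[-9.24,-0.9,0,-1.2,0],[-9.24,-0.9,0,-1.2,0],[-9.24,-0.9,0,-1.2,0],[-9.24,-0.9,0,-1.2,0],[-9.24,-0.9,0,-1.2,0],[-9.24,-0.9,0,-1.2,0],[-9.24,-0.9,0,-1.2,0],[-9.24,-0.9,0,-1.2,0],[-9.24,-0.9,0,-1.2,0],[-9.24,-0.9,0,-1.2,0]]]'

```text
time: 23.3
tool_pos: [0.4696, -0.2796, 0.3971]
ee_rot: [-3.141, -0.003, 1.92]
wrist_force: [-0.0, 0.3, -0.1]
width: 0.094
finger_force: 0.0
```

```bash
cat > look.py <<'E'
from meas import *
LID=dict(sq=.098,ob=None,big=.105,small=.082)
def look(n,lids,stands,tol=12):
    lid,dk={'wrist':(((3,172,112),(17,255,200)),((3,160,20),(16,255,111))),'top':(((5,140,84),(14,255,165)),((0,140,20),(20,255,83)))}[n]
    s=snapshot(n)
    for c in blobs(s,*lid):
        for nm,(q,z) in lids.items():
            d=describe(s,c,z,0)
            if abs(d[3]-q).max()<tol:print(n,nm,*d)
    for c in blobs(s,*dk):
        d=describe(s,c,.01,.01)
        for nm,q in stands.items():
            if abs(d[3]-q).max()<tol:print(n,nm,*d)
E
python3 - <<'E'
from look import *
from go import go
go(.434,-.21,.235,110)
look('wrist',dict(sq=((434,-210),.098),big=((633,-124),.105)),dict(sob=(434,-210),ssq=(450,16)))
look('top',dict(sm=((450,182),.082),big=((633,-124),.105),ob=((600,125),.078)),dict(ssm=(450,182),ssq=(450,16),sbig=(633,-124)))
E
```

```text
units 1.551 -0.192 3.242 turn 0.002 | at [ 0.4696 -0.2796  0.3971] 110.02 t 23.3 w 0.094 0.0
wrist sq [ 433.1 -209.8] (49.2, 48.4) 20.0 [ 433.3 -210.1] 68.1
wrist big [ 628.6 -127.1] (55.6, 47.7) 124.0 [ 631.7 -125. ] 56.4
wrist sob [ 434.1 -211.1] (125.1, 86.1) 20.0 [ 433.9 -210.6] 148.4
top sm [447.5 180.6] (36.6, 36.1) 172.6 [447.9 181.7] 39.0
top ob [599.  125.5] (78.8, 39.8) 5.0 [599.  125.4] 85.7
top big [ 630.4 -124.2] (55.1, 54.7) 169.3 [ 631.4 -124. ] 57.1
top ssm [448.7 182.6] (80.6, 79.1) 81.4 [449.6 181.6] 82.8
top ssq [449.4  15.8] (95.1, 94.4) 107.4 [449.4  16. ] 127.5
top sbig [ 624.9 -117.7] (108.3, 91.5) 52.8 [ 632.1 -123.7] 111.1
```

Request:
apply_moves --moves '[[[1.56,-0.2,0,0,0],[1.56,-0.2,0,0,0],[1.56,-0.2,0,0,0],[1.56,-0.2,0.7,0,0],[1.56,-0.2,1.6,0,0],[1.56,-0.2,2.5,0,0],[1.56,-0.2,3.0,0,0],[1.56,-0.2,3.24,0,0.05],[1.56,-0.2,3.24,0,0.15],[1.56,-0.2,3.24,0,0.25]]]'

```text
time: 24.65
tool_pos: [0.4342, -0.2109, 0.238]
ee_rot: [3.14, 0.002, 1.92]
wrist_force: [-0.7, -0.2, 0.2]
width: 0.0736
finger_force: 0.0
```

Request:
apply_moves --moves '[[[0,0,0,0,0.32],[0,0,0,0,0.5],[0,0,0,0,0.5],[0,0,0,0,0.5],[0,0,0,0,0.5]]]'

```text
time: 25.28
tool_pos: [0.4337, -0.2106, 0.2375]
ee_rot: [3.141, 0.002, 1.92]
wrist_force: [-0.5, -1.0, 6.4]
width: 0.0599
finger_force: 30.0
```

```bash
python3 go.py .4333 -.21 .235 110; python3 go.py .4502 .016 .235 107.2
```

```text
units 0.014 -0.003 0.05 turn 0.001 | at [ 0.4337 -0.2106  0.2375] 110.01 t 25.275 w 0.0599 30.000951290130615
units 4.146 1.861 0.05 turn 0.281 | at [ 0.4337 -0.2106  0.2375] 110.01 t 25.275 w 0.0599 30.000951290130615
```

Request:
apply_moves --moves '[[[0,0,-0.5,0,0.5],[0,0,-1.2,0,0.5],[0.7,0.32,-1.2,0.1,0.5],[1.6,0.72,-1.2,0.2,0.5],[2.5,1.12,-1.2,0.28,0.5],[3.4,1.53,-1.2,0.28,0.5],[4.0,1.8,-1.2,0.28,0.5],[4.13,1.86,-1.2,0.28,0.5],[4.13,1.86,-0.7,0.28,0.5],[4.13,1.86,-0.2,0.28,0.5]]]'

```text
time: 26.52
tool_pos: [0.4501, 0.0151, 0.2452]
ee_rot: [-3.141, 0.0, 1.871]
wrist_force: [-0.1, -0.1, -3.6]
width: 0.0599
finger_force: 30.0
```

Request:
apply_moves --moves '[[[0,0,0,0,0.5],[0,0,0,0,0.5],[0,0,0,0,0.5]]]'

```text
time: 26.9
tool_pos: [0.4508, 0.0152, 0.2477]
ee_rot: [3.139, 0.001, 1.87]
wrist_force: [0.8, -0.3, -3.4]
width: 0.0601
finger_force: 30.0
```

```bash
python3 go.py .4504 .0154 .2375 107.2
```

```text
units 0.007 -0.007 0.205 turn -0.003 | at [0.4508 0.0152 0.2477] 107.17 t 26.9 w 0.0601 29.999082684516907
```

Request:
apply_moves --moves '[[[0.01,0,0.1,0,0.5],[0.01,0,0.15,0,0.5],[0.01,0,0.18,0,0.5],[0.01,0,0.2,0,0.5],[0.01,0,0.2,0,0.5],[0.01,0,0.2,0,0.5]]]'

```text
time: 27.65
tool_pos: [0.45, 0.0161, 0.2376]
ee_rot: [-3.141, -0.0, 1.871]
wrist_force: [-4.3, 0.5, 5.7]
width: 0.0601
finger_force: 30.0
```

```bash
python3 go.py .4504 .0154 .2375 107.2
```

```text
units -0.015 0.003 0.001 turn 0.001 | at [0.45   0.0161 0.2376] 107.21 t 27.65 w 0.0601 30.000626742839813
```

Request:
apply_moves --moves '[[[0,0,0,0,0.4],[0,0,0,0,0.2],[0,0,0,0,0],[0,0,0,0,0],[0,0,0,0,0],[0,0,-0.4,0,0],[0,0,-1.2,0,0],[0,0,-2.2,0,0],[0,0,-3.1,0,0],[0,0,-3.3,0,0]]]'

```text
time: 28.9
tool_pos: [0.4506, 0.0159, 0.4051]
ee_rot: [3.135, 0.003, 1.871]
wrist_force: [-0.4, 0.1, 0.4]
width: 0.094
finger_force: 0.0
```

```bash
python3 go.py .56 .12 .40 5.2
```

```text
units 1.341 2.706 0.103 turn 10.2 | at [0.4506 0.0159 0.4051] 107.2 t 28.9 w 0.094 0.0
```

Request:
apply_moves --moves '[[[1.34,2.71,0.1,10.2,0],[1.34,2.71,0.1,10.2,0],[1.34,2.71,0.1,10.2,0],[1.34,2.71,0.1,10.2,0],[1.34,2.71,0.1,10.2,0],[1.34,2.71,0.1,10.2,0],[1.34,2.71,0.1,10.2,0],[1.34,2.71,0.1,10.2,0],[1.34,2.71,0.1,10.2,0],[1.34,2.71,0.1,10.2,0]]]'

```text
time: 30.15
tool_pos: [0.5597, 0.12, 0.3942]
ee_rot: [3.142, 0.003, 0.087]
wrist_force: [-0.0, 0.3, -0.3]
width: 0.094
finger_force: 0.0
```

Request:
apply_moves --moves '[[[0,0,0,0,0],[0,0,0,0,0]]]'

```text
time: 30.4
tool_pos: [0.5597, 0.12, 0.3954]
ee_rot: [-3.142, 0.002, 0.092]
wrist_force: [-0.6, -0.1, 0.8]
width: 0.0938
finger_force: 0.0
```

Run:
```python
from look import *
from go import go
look('wrist',dict(ob=((600,125),.078),sq=((450,16),.098)),dict(ssq=(450,16)))
look('top',dict(sq=((450,16),.098)),dict(ssq=(450,16),sob=(434,-210)))
go(.600,.1255,.225,5.2)
snap('wrist','w8.png')
```

```text
units 0.811 -0.035 3.418 turn 0.005 | at [0.5598 0.12   0.3959] 5.25 t 30.5 w 0.0944 0.0
```

View pics/w8.png

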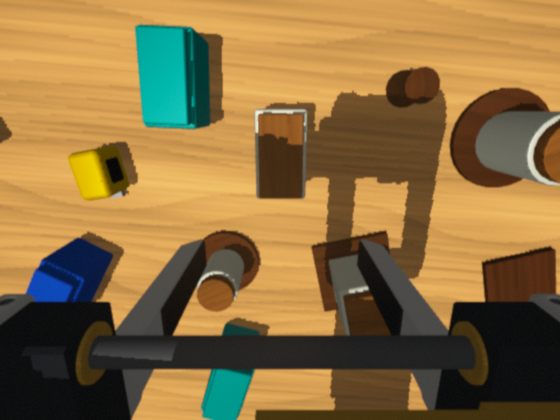

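The wrist view shows the oblong lid (281,150) half in shadow, the turquoise box at (170,75) to its left, and the pepper pot (412,88) well away.

Request:
apply_moves --moves '[[[0.81,-0.04,0,0,0.2],[0.81,-0.04,0,0,0.2],[0.81,-0.04,0,0,0.2],[0.81,-0.04,0.8,0,0.2],[0.81,-0.04,1.7,0,0.2],[0.81,-0.04,2.5,0,0.2],[0.81,-0.04,3.1,0,0.2],[0.81,-0.04,3.4,0,0.2],[0.81,-0.04,3.46,0,0.2],[0.81,-0.04,3.46,0,0.3]]]'

```text
time: 31.8
tool_pos: [0.6003, 0.1258, 0.225]
ee_rot: [-3.141, -0.002, 0.091]
wrist_force: [0.1, -0.3, 0.1]
width: 0.0683
finger_force: 0.0
```

Request:
apply_moves --moves '[[[0,0,0,0,0.35],[0,0,0,0,0.42],[0,0,0,0,0.55],[0,0,0,0,0.6],[0,0,0,0,0.6],[0,0,0,0,0.6]]]'

```text
time: 32.55
tool_pos: [0.6002, 0.1255, 0.2242]
ee_rot: [3.141, -0.001, 0.091]
wrist_force: [-1.3, -2.7, 4.8]
width: 0.0496
finger_force: 30.0
```

```bash
python3 go.py .5998 .1257 .222 5.2; python3 go.py .4338 -.2103 .232 19.9
```

```text
units -0.008 -0.006 0.045 turn -0.001 | at [0.6002 0.1255 0.2242] 5.19 t 32.55 w 0.0496 30.000935196876526
units -3.922 6.386 -0.155 turn -1.471 | at [0.6002 0.1255 0.2242] 5.19 t 32.55 w 0.0496 30.000935196876526
```

Request:
apply_moves --moves '[[[0,0,-0.6,0,0.6],[0,0,-1.6,0,0.6],[0,0,-2.4,0,0.6],[-0.4,0.65,-2.4,-0.15,0.6],[-0.95,1.55,-2.4,-0.4,0.6],[-1.5,2.45,-2.4,-0.6,0.6],[-2.05,3.35,-2.4,-0.8,0.6],[-2.6,4.25,-2.4,-1.0,0.6],[-3.15,5.15,-2.4,-1.2,0.6],[-3.6,5.9,-2.4,-1.4,0.6]]]'

```text
time: 33.8
tool_pos: [0.4461, -0.1854, 0.3413]
ee_rot: [-3.138, 0.002, 0.336]
wrist_force: [1.0, -0.3, -2.8]
width: 0.0497
finger_force: 30.0
```

```bash
python3 go.py .4334 -.2104 .2342 19.9
```

```text
units -0.405 0.389 2.142 turn -0.066 | at [ 0.4461 -0.1854  0.3413] 19.24 t 33.8 w 0.0497 30.000717043876648
```

Request:
apply_moves --moves '[[[-0.41,0.39,0,-0.07,0.6],[-0.41,0.39,0,-0.07,0.6],[-0.41,0.39,0.5,-0.07,0.6],[-0.41,0.39,1.2,-0.07,0.6],[-0.41,0.39,1.7,-0.07,0.6],[-0.41,0.39,1.95,-0.07,0.6],[-0.41,0.39,1.95,-0.07,0.6],[-0.41,0.39,1.95,-0.07,0.6]]]'

```text
time: 34.8
tool_pos: [0.4351, -0.2095, 0.247]
ee_rot: [3.14, -0.002, 0.348]
wrist_force: [-0.1, -1.0, -3.0]
width: 0.05
finger_force: 30.0
```

```bash
python3 go.py .4334 -.2104 .2342 19.9
```

```text
units -0.037 0.005 0.257 turn 0.002 | at [ 0.4351 -0.2095  0.247 ] 19.92 t 34.8 w 0.05 29.999250769615173
```

Request:
apply_moves --moves '[[[-0.025,0,0.1,0,0.6],[-0.025,0,0.18,0,0.6],[-0.025,0,0.22,0,0.6],[-0.025,0,0.24,0,0.6],[-0.025,0,0.24,0,0.6],[-0.025,0,0.24,0,0.6]]]'

```text
time: 35.55
tool_pos: [0.4333, -0.21, 0.2342]
ee_rot: [3.141, -0.0, 0.347]
wrist_force: [-1.1, 1.1, -1.0]
width: 0.0496
finger_force: 30.0
```

```bash
python3 go.py .4334 -.2104 .2342 19.9
```

```text
units -0.001 0.008 0.0 turn 0.0 | at [ 0.4333 -0.21    0.2342] 19.9 t 35.55 w 0.0496 29.999837279319763
```

Request:
apply_moves --moves '[[[0,0,0.015,0,0.6],[0,0,0.015,0,0.6],[0,0,0.015,0,0.45],[0,0,0.015,0,0.3],[0,0,0.015,0,0.2],[0,0,0.015,0,0.1],[0,0,-0.4,0,0.1],[0,0,-1.3,0,0.1],[0,0,-2.3,0,0.1],[0,0,-3.2,0,0]]]'

```text
time: 36.8
tool_pos: [0.4332, -0.2099, 0.3957]
ee_rot: [3.141, -0.001, 0.347]
wrist_force: [-0.3, -0.6, -0.4]
width: 0.0916
finger_force: 0.0
```

```bash
python3 go.py .30 -.30 .41 20
```

```text
units -3.118 0.787 -0.286 turn -0.01 | at [ 0.4332 -0.2099  0.3957] 19.9 t 36.8 w 0.0916 0.0
```

Request:
apply_moves --moves '[[[-3.12,0.79,0,0,0],[-3.12,0.79,0,0,0],[-3.12,0.79,0,0,0],[-3.12,0.79,0,0,0],[-3.12,0.79,0,0,0],[-3.12,0.79,0,0,0]]]'

```text
time: 37.55
tool_pos: [0.3009, -0.2997, 0.3938]
ee_rot: [-3.141, -0.0, 0.349]
wrist_force: [-0.8, 0.5, 0.1]
width: 0.0943
finger_force: 0.0
```

Run:
```python
from look import *
L=dict(sm=((450,182),.082),big=((633,-124),.105),ob=((434,-210),.088),sq=((450,16),.098));S=dict(ssm=(450,182),ssq=(450,16),sbig=(633,-124),sob=(434,-210))
look('wrist',L,S);look('top',L,S)
snap('top','t9.png');snap('wrist','w9.png');a=cv2.imread('pics/t9.png')[70:290,150:480];cv2.imwrite('pics/t9c.png',cv2.resize(a,None,fx=2.4,fy=2.4,interpolation=cv2.INTER_CUBIC))
```

```text
wrist sob [ 421.8 -214.7] (96.9, 86.8) 20.2 [ 422.6 -215.3] 127.6
top sm [447.6 181.5] (36.5, 34.4) 172.7 [448.3 181.4] 38.8
top sq [447.6  16.8] (50.1, 50.1) 18.0 [447.1  16.9] 66.6
top ob [ 432.9 -208.1] (77.7, 40.8) 20.0 [ 432.4 -207.6] 83.0
top big [ 631.3 -124.3] (55.2, 52.9) 81.4 [ 631.3 -124.1] 57.0
top ssm [448.7 182.6] (80.6, 79.1) 81.4 [449.6 181.6] 82.8
top ssq [449.4  16.1] (95.0, 94.4) 107.8 [449.4  16. ] 131.1
top sob [ 433.4 -209.7] (124.6, 88.2) 20.0 [ 433.9 -210.4] 148.4
top sbig [ 624.7 -117.9] (109.0, 91.5) 52.8 [ 632.  -123.9] 111.5
```

View pics/t9c.png

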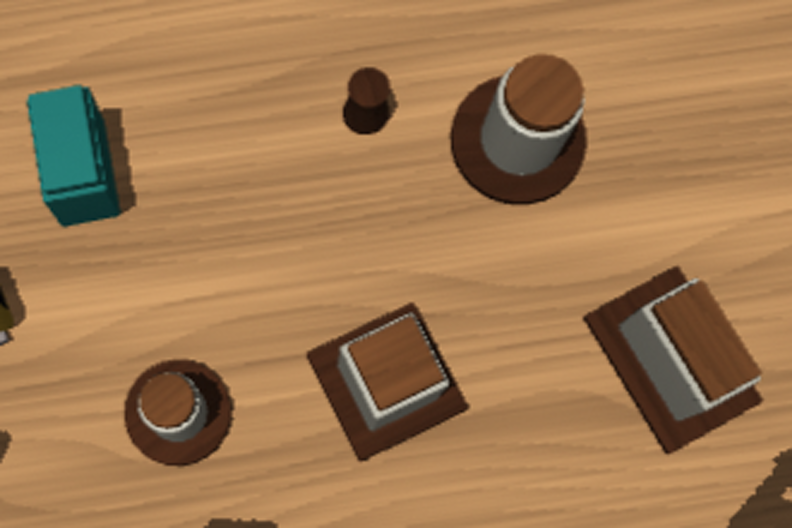

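The crop shows all four canisters upright, centred and aligned on their own stands, with the pepper pot (367,100) unmoved.

```bash
python3 -c "
from bench import ticket
print(ticket.close_job())"
```

```text
the job is handed in; nothing more can be done
None
```

All four canisters are upright on their own stands, each centred to within about 2 mm by the last top-camera check; nothing was dropped or tipped, the pepper pot and tape measure were left alone, and the job was handed in at about 38 s.

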